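Push the riser tube home in the water filter

ROBOT

A 7-joint arm with a two-finger parallel gripper is mounted at the origin on a cart in front of the work surface, level with it; the furniture and walls round the work are solid. World frame = base frame: x ahead of the robot, y to its left, z up, the work surface at z = 0. Lengths are in m, angles in rad, forces in N, time in s.
With the tool pointing down it reaches from about 0.425 to 0.925 m from the base axis. Payload 6.8 kg.
Tool frame: the origin (TCP) lies on the centre line of the jaws, within the pads' length; the fingertips stand 25 mm ahead of it and the grasp point (between the pads) lies 6 mm ahead of it; z points along the fingers, y is the line along which they close (so a half turn about z gives the same grasp; the last joint's range is limited). The gripper opens to 85 mm and grips with 20 to 120 N. Pads are 22 mm wide; open, the fingers measure 114 mm over their backs; the gripper's body (76 mm by 85 mm) begins 54 mm behind the grasp point. The pads swing forward as they close: fully open they stand 13 mm farther back than shut.
Start: joints at [-1.229, 0.477, 0.022, 1.555, -0.011, 1.109, -0.083], TCP at [0.293, 0.608, 0.256] pointing down, gripper open.
Joint ranges: [-2.96, 2.96], [-0.34, 2.1], [-1.41, 1.46], [0.24, 2.44], [-1.37, 4.51], [0.17, 1.92], [-2.96, 2.96]. Speed limits (rad/s): [2.39, 2.39, 3.14, 3.14, 3.14, 3.14, 3.14].

INTERFACE

Orientations are given as a rotation vector (axis times angle).
In Python, from bench import telemetry, grab_frame, job gives the robot as it stands.
- The arm moves only by the tool apply_moves, never from a script. Its argument "rows" is a list of rows, each a list of 2 entries, a list of its own where there are three numbers: the shift along the tool's x, y, z each as a share of 250 mm, from -1 to 1, then the turn, a rotation vector about the tool's x, y, z each as a share of pi rad, from -1 to 1. A call has 1 to 10 rows; each row is the pose to reach, as a shift and turn from the pose commanded when the call began, along the tool's axes at that moment, turning the shorter way round; what a row does not reach only later rows make up. A row lasts 1/8 s, in which the tool goes at most 62.5 mm and 10.7 degrees, less where a joint would pass 70% of its speed; a pose out of reach is approached as far as the arm can. A call with a number of a shift or a turn outside -1 to 1 is refused whole. A call with a gripper value outside its range is refused whole. "jaw" is the gripper's target within -1 to 1 (fully open at 1, half-way at 0, shut at -1), set as the call begins (left out, the last holds). The fingers move at their own pace and stop on an object; "newtons" is the grip in N (left out, the last holds). Time passes only in rows, so rows that repeat a pose let the fingers close. It gives the time, the measured TCP pose, the force, the opening and the grip force at its end, in the units of the state.
- telemetry.get_obs(): the state, without advancing time (a new reading comes with each control period).
- grab_frame(name): name is "scene" or "top" or "wrist"; returns a dict with "frame" (420x560x3 uint8, red, green, blue), "vertical_fov" (degrees; the focal length in pixels is half the picture's height over the tangent of half this angle, whatever the lens; pixels are square), "cx", "cy" (the principal point, pixels), "origin" and "attitude" of the camera in the world. Camera axes: x right, y up, looking along -z (the intrinsics and any distortion apply to the point x, -y, -z); pixel columns grow to the right and rows downward; lengths in m; the calibration is good to about 2 mm. A picture is of the moment at which its call begins. There is no depth.
- job.hand_in(): hands the job in; it is judged then, once.
The state is a dict: "clock": time; "joints": joint angles; "qvel": joint speeds; "tau": joint torques, N m; "tcp_pos": TCP position; "orientation": TCP orientation; "contact_force": force on the tool from outside, world axes, zero at the start; "moment": the same for the moment, N m; "grip_width": finger opening in m; "gripper_force": force on a finger pad.
Only numpy, scipy, OpenCV 4.12 (cv2) and the standard library are available. Lean on these libraries where they do the work, as an engineer would, in place of code of your own. Each camera call takes 0.05 s, during which the arm holds its last target. There are 200 camera calls.

TASK

Take the longer steel riser tube out of the draining stand and push it, foot first, into the filter's push-in port: past the spring grip until it is fully home on the stop inside, firmly but without forcing it. Then, still holding it, tug it gently upward (about 10 N, it gives about 2 mm) to prove that the grip holds it, ease off and let go, with the tube left fully home and upright. Leave the shorter tube and the other things alone.

Things in the scene. Friction and masses are not known exactly. Their poses are not given: they have to be found in the camera images.
- filter: Counter-top water filter, fixed: grey housing 100 x 190 mm, 46 mm high, long side along its y; a white round cartridge (80 mm across, top at 95 mm) on its -y end; on its +y end the push-in port, a black round tower 38 mm across with a steel rim (33 mm across, hole 19 mm, 7 mm high) on top, bore 18 mm. Origin: centre of the underside.
- port (a point): Centre of the mouth of the push-in port, level with the top of the steel rim, 75 mm above the worktop; the bore runs straight down. Inside are four sprung jaws and, at the bottom, a hard stop. Home, the tube's foot is 31 to 43 mm below the mouth (it differs from start to start and is not shown by any pose); the jaws lie 13 mm above that.
- valve (a joint): How far the sprung shut-off plunger at the bottom of the bore is pressed (m): 0 untouched, 0.005 with the tube fully home. Pushing in takes 8 to 13 N while moving (less at rest) as the foot spreads the jaws from 16 mm before home on, 1.5 to 3 N more over the last 5 mm; the jaws click into the tube's groove just before the hard stop. Let go, the tube comes back about 1 mm.
- latch (a joint): How far the grip (the ring that carries the jaws, inside the port) is lifted (m): 0 at rest, at most 0.004. A spring holds it down; once the jaws have clicked in, pulling the tube up with about 7 N lifts it 1 mm and about 10 N 2 mm; it sinks back with the tube when the pull ends.
- long_tube: The longer riser tube, loose, 95 to 170 g, 125 mm long, steel, 16 mm across; foot bevelled over 4 mm, a 12 mm wide locking groove 10 to 17 mm above the foot; its top 34 mm is a square grey plastic grip 20 x 20 mm whose faces look along its x and y. Origin: centre of the foot, z up along the tube.
- short_tube: The shorter tube, same make but 80 mm long, in the other hole of the stand. Origin: centre of the foot. Leave it.
- stand: Wooden draining stand, fixed, 62 x 130 mm, 44 mm high, two upright holes 18 mm wide and 36 mm deep at y = -35 and +35 mm; a tube stands upright in each, which in which varies. Origin: centre of the underside.
- mug: Green mug, 96 mm high; bystander. Origin: centre of its underside.
- glass: Drinking glass, 93 mm high; bystander. Origin: centre of its underside.
- cream_pot: Small white pot with a tan lid, 62 mm across, 35 mm high; bystander. Origin: centre of its underside.
- salt_mill: Small grey shaker, 44 mm across, 90 mm high; bystander. Origin: centre of its underside.
- spice: Spice jar with a golden cap, 96 mm high; bystander. Origin: centre of its underside.
- spoon: Teaspoon, 130 mm long, lying; bystander.

How it is judged:
By the outcome, as a careful person would: the job done as asked, in the order asked, and still so for the second after the job is handed in, with the robot touching nothing.
It also fails if it takes over 67 s, if anything falls off the work surface, if the arm or the gripper's body presses on something with over 40 N, if the wrist force passes 120 N, or if a joint passes its speed limit or range.

## Working session

There is one attempt and no reset: what is moved stays moved. The work goes in short steps, Python scripts to look and compute and a tool call to move; the robot and the scene stay as the last step left them, time stands still between calls to the robot, and variables do not carry over. Pictures are saved under pics/ and viewed, at most 10 in all, crops included, and the job is handed in when it is done.

Besides the shell and the picture viewer there is one more tool, called after "Call:" as name(argument=value, ...) on one line, values as JSON. apply_moves: Moves the arm, as the interface text tells. Its arguments: {"type":"object","properties":{"rows":{"type":"array"},"jaw":{"type":"number"},"newtons":{"type":"number"}},"required":["rows"]}

```bash
mkdir -p pics
cat > h.py <<'E'
import numpy as np, cv2, pickle
from scipy.spatial.transform import Rotation as R
from bench import telemetry, grab_frame, job
def shot(n,fn):
    f=grab_frame(n); cv2.imwrite('pics/'+fn+'.png',f['frame'][:,:,::-1]); pickle.dump(f,open(fn+'.pkl','wb')); return f
def att(f):
    a=np.array(f['attitude'],float)
    return a if a.shape==(3,3) else (R.from_rotvec(a).as_matrix() if a.size==3 else R.from_quat(a).as_matrix())
def foc(f): return f['frame'].shape[0]/2/np.tan(np.radians(f['vertical_fov'])/2)
def ray(f,u,v):
    k=foc(f); d=att(f)@np.array([(u-f['cx'])/k,-(v-f['cy'])/k,-1]); return np.array(f['origin']),d
def onz(f,u,v,z):
    o,d=ray(f,u,v); return o+d*(z-o[2])/d[2]
def proj(f,p):
    k=foc(f); c=att(f).T@(np.array(p)-f['origin']); return f['cx']+k*c[0]/-c[2], f['cy']-k*c[1]/-c[2]
E
python3 - <<'E'
from h import *
for n in('scene','top','wrist'):
    f=shot(n,n+'0'); print(n,{k:v for k,v in f.items() if k!='frame'})
print(telemetry.get_obs())
E
```

```text
scene {'vertical_fov': 42.645927373624566, 'cx': 281.67053576909467, 'cy': 210.07659044371934, 'origin': array([-0.23714792, -0.34530814,  1.10884298]), 'attitude': array([ 0.59042223, -0.39859716, -1.19073414])}
top {'vertical_fov': 55.66770111335714, 'cx': 276.6487023368542, 'cy': 209.1447616384032, 'origin': array([ 0.40166649, -0.05323163,  1.1413075 ]), 'attitude': array([ 0.08482772, -0.11473825, -1.57710621])}
wrist {'vertical_fov': 67.1797220241324, 'cx': 282.87214711629093, 'cy': 208.49253403421, 'origin': array([0.21848305, 0.6428912 , 0.37279439]), 'attitude': array([-0.29579014, -0.1824808 ,  1.11125418])}
{'clock': 0.15, 'joints': array([-1.2291132 ,  0.47767179,  0.02235292,  1.55620517, -0.01150709,
        1.10930859, -0.08308242]), 'qvel': array([-0.00085172, -0.00121175,  0.00087087, -0.00278097, -0.00015756,
       -0.00036042,  0.00029292]), 'tau': array([ 2.56613646e-03, -5.96919107e+01,  1.61013398e+00, -2.81493115e+01,
        1.26181930e-02,  6.44346452e-03,  3.89377874e-05]), 'tcp_pos': array([0.29329216, 0.60748505, 0.25551596]), 'orientation': array([-7.00485244e-01, -3.06226901e+00,  2.27270483e-03]), 'contact_force': array([0.31345581, 0.65056452, 0.05340416]), 'moment': array([ 0.02282096, -0.03615625,  0.03927837]), 'gripper_force': 0.0, 'grip_width': 0.08543968795145396}
```

View pics/top0.png

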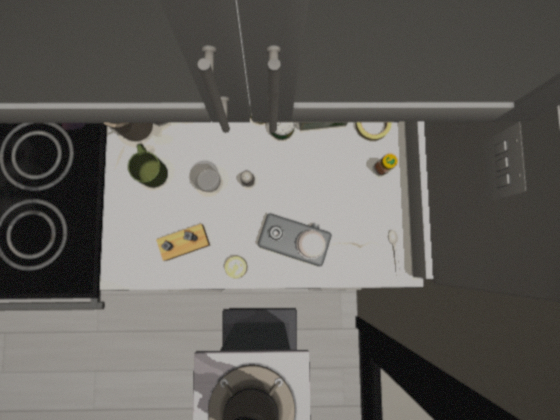

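View pics/scene0.png

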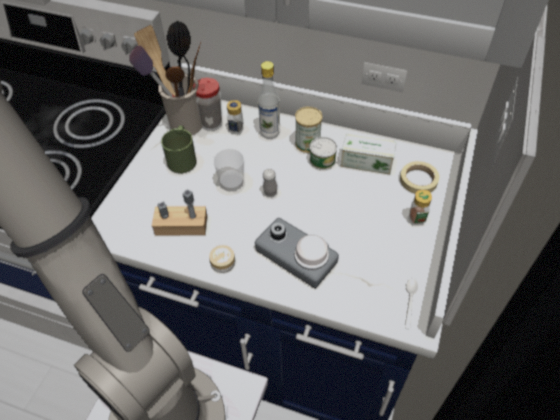

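The top picture shows the stand around (183,242) with the long tube at about (190,236) and the short one at (168,245). The port is at about (276,232) and the cartridge at (312,243). In the scene picture the long tube's grip is at about (188,197) and the port at (278,230). I'll crop closer.

Run:
```python
from h import *
t=pickle.load(open('top0.pkl','rb'));s=pickle.load(open('scene0.pkl','rb'))
a=cv2.resize(t['frame'][205:285,145:345],None,fx=4,fy=4,interpolation=cv2.INTER_CUBIC)
b=cv2.resize(s['frame'][180:245,140:300],None,fx=4,fy=4,interpolation=cv2.INTER_CUBIC)
b=cv2.copyMakeBorder(b,0,0,0,160,cv2.BORDER_CONSTANT)
cv2.imwrite('pics/c1.png',np.vstack([a,b])[:,:,::-1]*1)
# tops
print(proj(t,[0,0,0]),onz(t,276,232,.075),onz(t,190,236,.133),onz(t,168,245,.088))
```

```text
(np.float64(250.76557122361828), np.float64(409.2320374336467)) [ 0.47583989 -0.07186663  0.075     ] [0.46356028 0.14634756 0.133     ] [0.4431932  0.21240159 0.088     ]
```

View pics/c1.png

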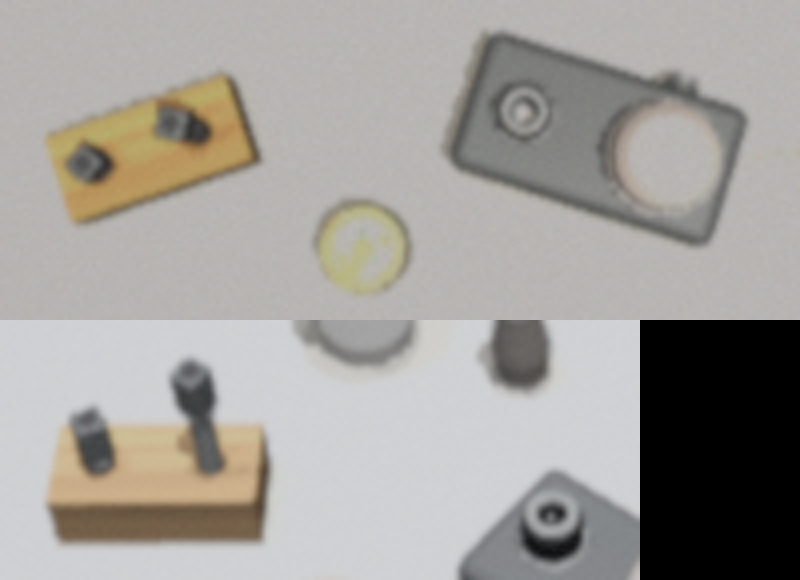

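The long tube is the right one, with its top centre at about (189.5,235.5) in the top picture. The rim centre is at (275.8,232.8). I'll hover over the tube.

```bash
cat >> h.py <<'E'
def go(p,yaw=None,o=None):
    """shares for target TCP p, tool pointing down with tool x at world angle yaw"""
    o=o or telemetry.get_obs(); T=R.from_rotvec(o['orientation']); 
    sh=T.inv().apply(np.array(p)-o['tcp_pos'])/.25
    M=T.as_matrix(); y0=np.arctan2(M[1,0],M[0,0])
    print('tcp',o['tcp_pos'].round(4),'yaw',np.degrees(y0).round(2),'tilt',M[:,2].round(4),'clock',o['clock'],'F',o['contact_force'].round(2),'w',o['grip_width'])
    if yaw is None: yaw=y0
    c,s=np.cos(yaw),np.sin(yaw); G=R.from_matrix(np.array([[c,s,0],[s,-c,0],[0,0,-1]]))
    print('shift',sh.round(4),'turn',((T.inv()*G).as_rotvec()/np.pi).round(4))
E
python3 - <<'E'
from h import *
t=pickle.load(open('top0.pkl','rb'));s=pickle.load(open('scene0.pkl','rb'))
go([.463,.146,.29])
go([.463,.146,.29],0)
print('port',onz(t,275.75,232.75,.075),'scene',onz(s,140+552/4,180+195/4,.075))
print('tube',onz(t,189.5,235.5,.133),'scene',onz(s,140+192/4,180+53/4,.133))
f=pickle.load(open('wrist0.pkl','rb'));print(att(f).round(2))
E
```

```text
tcp [0.2933 0.6075 0.2555] yaw 154.23 tilt [-5.0e-04 -1.4e-03 -1.0e+00] clock 0.15 F [0.31 0.65 0.05] w 0.08543968795145396
shift [-1.4139 -1.3674 -0.1358] turn [-0.0005  0.     -0.    ]
tcp [0.2933 0.6075 0.2555] yaw 154.23 tilt [-5.0e-04 -1.4e-03 -1.0e+00] clock 0.15 F [0.31 0.65 0.05] w 0.08543968795145396
shift [-1.4139 -1.3674 -0.1358] turn [-1.000e-04  6.000e-04  8.568e-01]
port [ 0.47383209 -0.07117645  0.075     ] scene [ 0.47230377 -0.07004433  0.075     ]
tube [0.46483317 0.14762721 0.133     ] scene [0.46291977 0.1525958  0.133     ]
[[ 0.43 -0.85 -0.29]
 [ 0.9   0.41  0.14]
 [-0.   -0.32  0.95]]
```

Call:
apply_moves(rows=[[[-0.2,-0.2,-0.03],[0,0,0]],[[-0.4,-0.4,-0.06],[0,0,0]],[[-0.6,-0.58,-0.09],[0,0,0]],[[-0.8,-0.77,-0.11],[0,0,0]],[[-1,-0.96,-0.13],[0,0,0]]], jaw=1)

```text
clock: 0.78
tcp_pos: [0.4021, 0.3142, 0.2863]
orientation: [0.701, 3.062, 0.0]
contact_force: [0.9, 0.4, 0.7]
grip_width: 0.0852
gripper_force: 0.0
```

Call:
apply_moves(rows=[[[-0.15,-0.15,0],[0,0,0]],[[-0.3,-0.3,0],[0,0,0]],[[-0.414,-0.407,0],[0,0,0]],[[-0.414,-0.407,0],[0,0,0]],[[-0.414,-0.407,0],[0,0,0]],[[-0.414,-0.407,0],[0,0,0]]])

```text
clock: 1.52
tcp_pos: [0.4501, 0.181, 0.286]
orientation: [-0.697, -3.063, -0.0]
contact_force: [-0.9, -0.2, -0.6]
grip_width: 0.0855
gripper_force: 0.0
```

Run:
```python
from h import *
f=shot('wrist','w1'); go([.464,.15,.29])
t=pickle.load(open('top0.pkl','rb'))
print(proj(f,[.464,.15,.133]))
```

```text
tcp [0.4502 0.1809 0.286 ] yaw 154.36 tilt [-3.e-04  1.e-04 -1.e+00] clock 1.575 F [ 0.82 -0.23 -0.46] w 0.08521872205789098
shift [-0.1033 -0.0874 -0.016 ] turn [-0.     -0.0001  0.    ]
(np.float64(260.1149285548583), np.float64(225.17995468153705))
```

View pics/w1.png

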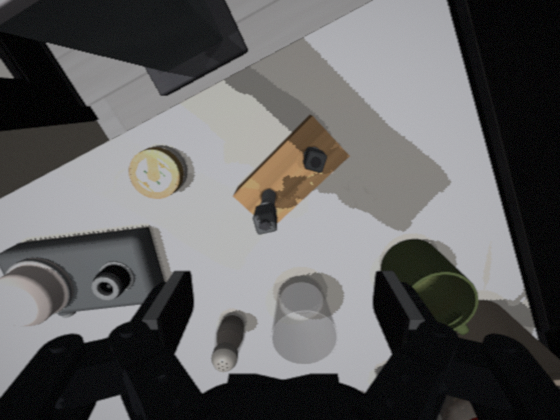

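The wrist view shows the long tube's top at about (265,226), the short one's at (315,158) and the port at (110,285). I'll enlarge the grip and the port.

Run:
```python
from h import *
f=pickle.load(open('w1.pkl','rb'))['frame'].astype(float)
a=cv2.resize(np.clip((f[180:250,230:300])*3,0,255).astype(np.uint8),(400,400),interpolation=cv2.INTER_CUBIC)
b=cv2.resize(np.clip(f[245:315,75:145]*2,0,255).astype(np.uint8),(400,400),interpolation=cv2.INTER_CUBIC)
cv2.imwrite('pics/c2.png',np.hstack([a,b])[:,:,::-1])
```

```text
(no output)
```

View pics/c2.png

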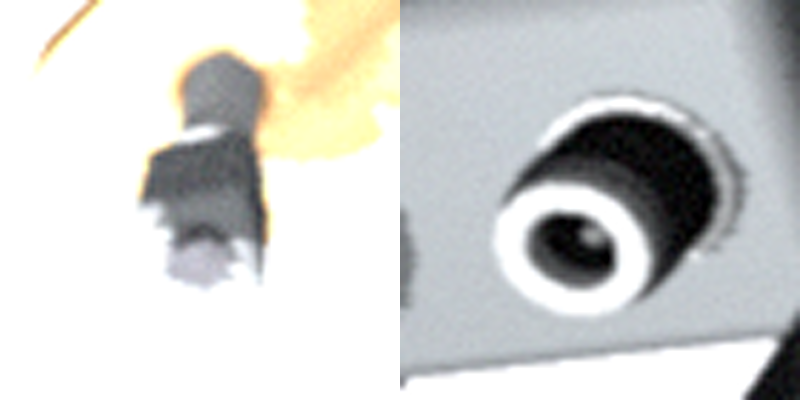

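Run:
```python
from h import *
F=pickle.load(open('w1.pkl','rb'));f=F['frame'].astype(float)
a=cv2.resize(np.clip((f[200:240,245:285]/255)**.6*255,0,255).astype(np.uint8),(400,400),interpolation=cv2.INTER_CUBIC)
g=cv2.cvtColor(F['frame'],cv2.COLOR_RGB2GRAY); m=(g<110).astype(np.uint8)*255
b=cv2.resize(m[200:240,245:285],(400,400),interpolation=0); b=cv2.cvtColor(b,cv2.COLOR_GRAY2RGB)
cv2.imwrite('pics/c3.png',np.hstack([a,b])[:,:,::-1])
```

```text
(no output)
```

View pics/c3.png

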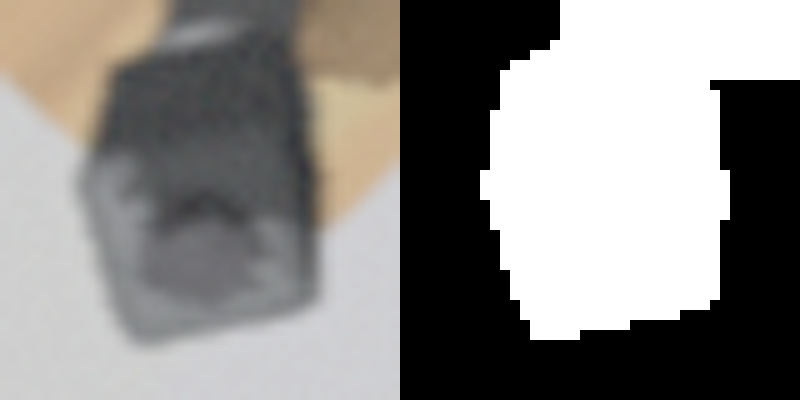

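Run:
```python
from h import *
F=pickle.load(open('w1.pkl','rb'))
P=[onz(F,245+u/10,200+v/10,.133)[:2] for u,v in((85,180),(130,342),(318,304),(322,175))]
for i in range(4):
    d=P[(i+1)%4]-P[i]; print(P[i].round(4),np.linalg.norm(d).round(4),np.degrees(np.arctan2(d[1],d[0])).round(1))
print('diag centre',(P[0]+P[2])/2,(P[1]+P[3])/2)
print('port',onz(F,75+573/400*70-100/400*70*4 if 0 else 75+(573-400)*70/400,245+248*70/400,.075))
```

```text
[0.4551 0.1477] 0.0165 -12.7
[0.4712 0.1441] 0.0179 76.7
[0.4753 0.1616] 0.0128 152.4
[0.464  0.1675] 0.0217 -114.3
diag centre [0.46520358 0.15466175] [0.46760343 0.15580957]
port [ 0.4755665 -0.0691309  0.075    ]
```

Run:
```python
from h import *
print(telemetry.get_obs()['joints'].round(2)); go([.4645,.153,.2],np.radians(77)); go([.4645,.153,.2],np.radians(167))
```

```text
[-0.71  0.13  0.22  1.97 -0.03  1.04  0.65]
tcp [0.4502 0.1809 0.286 ] yaw 154.36 tilt [-3.e-04  1.e-04 -1.e+00] clock 1.575 F [ 0.82 -0.23 -0.46] w 0.08521872205789098
shift [-0.1001 -0.0757  0.344 ] turn [-1.000e-04 -1.000e-04  4.298e-01]
tcp [0.4502 0.1809 0.286 ] yaw 154.36 tilt [-3.e-04  1.e-04 -1.e+00] clock 1.575 F [ 0.82 -0.23 -0.46] w 0.08521872205789098
shift [-0.1001 -0.0757  0.344 ] turn [-0.     -0.0001 -0.0702]
```

Call:
apply_moves(rows=[[[-0.1,-0.075,0.1],[0,0,0.43]],[[-0.1,-0.075,0.25],[0,0,0.43]],[[-0.1,-0.075,0.34],[0,0,0.43]],[[-0.1,-0.075,0.34],[0,0,0.43]],[[-0.1,-0.075,0.34],[0,0,0.43]],[[-0.1,-0.075,0.34],[0,0,0.43]],[[-0.1,-0.075,0.34],[0,0,0.43]],[[-0.1,-0.075,0.34],[0,0,0.43]],[[-0.1,-0.075,0.34],[0,0,0.43]],[[-0.1,-0.075,0.34],[0,0,0.43]]])

```text
clock: 2.82
tcp_pos: [0.4649, 0.1521, 0.2011]
orientation: [-2.459, -1.955, -0.0]
contact_force: [0.5, -0.3, 0.7]
grip_width: 0.0855
gripper_force: 0.0
```

Run:
```python
from h import *
f=shot('wrist','w2'); go([.4645,.153,.2],np.radians(77))
print(telemetry.get_obs()['joints'].round(2),proj(f,[.4645,.153,.133]),proj(f,telemetry.get_obs()['tcp_pos']+[0,0,-.006]))
```

```text
tcp [0.465  0.152  0.2011] yaw 76.93 tilt [-0.e+00  1.e-04 -1.e+00] clock 2.875 F [ 0.62 -0.79 -0.06] w 0.08568030923990846
shift [ 0.0034 -0.0027  0.0045] turn [-0.     -0.     -0.0004]
[-0.82  0.25  0.44  2.07 -0.14  0.85 -0.52] (np.float64(281.1919622783361), np.float64(235.29234327952162)) (np.float64(281.9839450884399), np.float64(292.404659400769))
```

View pics/w2.png

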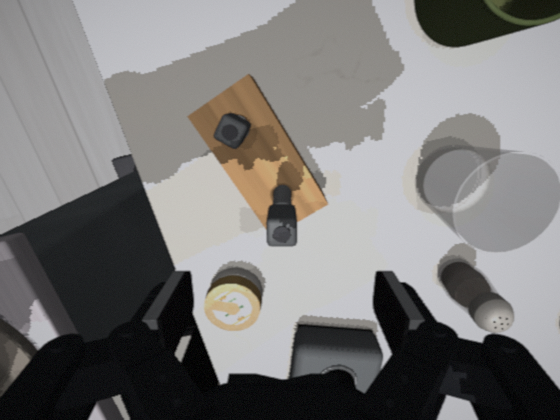

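The long tube's top face is centred at about (282,233) and square to the picture, so the yaw is right. The short tube's top is at (233,130).

Run:
```python
from h import *
F=pickle.load(open('w2.pkl','rb'));g=cv2.cvtColor(F['frame'],cv2.COLOR_RGB2GRAY)
for r in (228,232,236,240): print(r,g[r,258:306])
for c in (272,277,288,293): print(c,g[205:255,c])
print(onz(F,282,233,.133))
```

```text
228 [183 192 196 197 198 197 186 156 108  82  95 111 123 124 126 123 114  95
  74  69  71  71  76  75  76  75  75  71  70  64  62  84 102 105  97  79
  70  64  91 162 196 202 200 201 202 199 199 199]
232 [202 199 200 199 200 199 201 191 142  91  95 110 120 123 116  94  77  75
  74  75  77  74  73  75  73  68  71  67  69  69  68  68  88 102 101  97
  87  74  91 162 195 199 199 200 200 200 199 198]
236 [200 201 201 199 201 201 202 191 149 101  96 107 115 113  91  73  73  76
  73  76  75  71  68  67  67  68  69  68  69  68  69  73  87  99 101  95
  87  74  94 161 196 201 201 198 199 199 198 199]
240 [199 200 200 202 199 199 201 194 148  97  92 103 111 114 111 108 105  94
  83  75  70  68  69  67  69  70  67  66  72  84  94 101 103 102 101  94
  86  75  93 161 194 201 200 198 199 200 200 199]
272 [ 47  36  33  38  38  36  37  38  36  36  35  37  38  48  64  79  93 108
 121 128 127 127 128 126 123 123 119 116 113  96  90  91  95 109 113 111
 108 106 104  98 102 146 193 202 200 200 201 200 199 200]
277 [ 38  35  37  38  37  37  38  38  40  40  39  35  38  48  65  81  95 108
 118 123 124 112  79  69  73  78  76  75  73  77  75  76  69  67  70  75
  87 101 103  97 101 145 192 201 201 199 201 199 199 200]
288 [ 38  35  35  37  34  36  37  37  37  38  35  38  40  42  50  55  53  58
  70 101 112 107  91  62  51  59  66  68  69  69  68  69  69  73  83  94
 101 101 100  95 100 146 192 201 200 199 199 200 199 199]
293 [ 86  46  35  31  36  32  33  35  34  36  35  37  36  42  46  50  56  56
  55  58  56  54  62  79  93  96  96  97  97  97  97  95  97  95  95  94
  95  95  93  87 111 170 198 199 199 200 200 199 199 197]
[0.46536216 0.15443277 0.133     ]
```

Call:
apply_moves(rows=[[[0.011,-0.002,0.1],[0,0,0]],[[0.011,-0.002,0.18],[0,0,0]],[[0.011,-0.002,0.24],[0,0,0]],[[0.011,-0.002,0.28],[0,0,0]],[[0.011,-0.002,0.3],[0,0,0]],[[0.011,-0.002,0.3],[0,0,0]],[[0.011,-0.002,0.3],[0,0,0]]])

```text
clock: 3.75
tcp_pos: [0.4655, 0.1548, 0.1266]
orientation: [2.462, 1.952, 0.002]
contact_force: [0.1, 0.8, -0.5]
grip_width: 0.0856
gripper_force: 0.0
```

Call:
apply_moves(rows=[[[0,0,0],[0,0,0]],[[0,0,0],[0,0,0]],[[0,0,0],[0,0,0]],[[0,0,0],[0,0,0]],[[0,0,0],[0,0,0]],[[0,0,0],[0,0,0]],[[0,0,0],[0,0,0]],[[0,0,0],[0,0,0]],[[0,0,0],[0,0,0]],[[0,0,0],[0,0,0]]], jaw=-1, newtons=70)

```text
clock: 5.0
tcp_pos: [0.4651, 0.1548, 0.1263]
orientation: [-2.461, -1.952, -0.0]
contact_force: [-1.4, -0.2, 5.3]
grip_width: 0.0188
gripper_force: 68.4
```

Call:
apply_moves(rows=[[[0,0,-0.06],[0,0,0]],[[0,0,-0.14],[0,0,0]],[[0,0,-0.22],[0,0,0]],[[0,0,-0.32],[0,0,0]],[[0,0,-0.42],[0,0,0]],[[0,0,-0.48],[0,0,0]],[[0,0,-0.48],[0,0,0]],[[0,0,-0.48],[0,0,0]]])

```text
clock: 6.0
tcp_pos: [0.4646, 0.1545, 0.2454]
orientation: [-2.461, -1.952, 0.002]
contact_force: [0.5, -0.0, -2.0]
grip_width: 0.0188
gripper_force: 68.6
```

Run:
```python
from h import *
f=shot('wrist','w3'); go([.474,-.070,.245],np.radians(77))
s=shot('scene','s3');t=shot('top','t3')
o=telemetry.get_obs()
print(proj(s,o['tcp_pos']),proj(t,o['tcp_pos']))
a=cv2.resize(s['frame'][130:270,130:330],None,fx=3,fy=3,interpolation=cv2.INTER_CUBIC)
cv2.imwrite('pics/c4.png',a[:,:,::-1])
cv2.imwrite('pics/c5.png',np.hstack([f['frame'],cv2.resize(t['frame'][190:295,140:200],None,fx=4,fy=4)])[:,:,::-1])
```

```text
tcp [0.4645 0.1545 0.2452] yaw 76.83 tilt [-0.0016 -0.001  -1.    ] clock 6.05 F [-0.58  0.62 -1.44] w 0.01891542334889569
shift [-0.8655  0.2417  0.0014] turn [-0.0004  0.0004 -0.001 ]
(np.float64(179.83631209443956), np.float64(159.88208396830913)) (np.float64(176.4882814163991), np.float64(232.57503744314474))
```

View pics/c5.png

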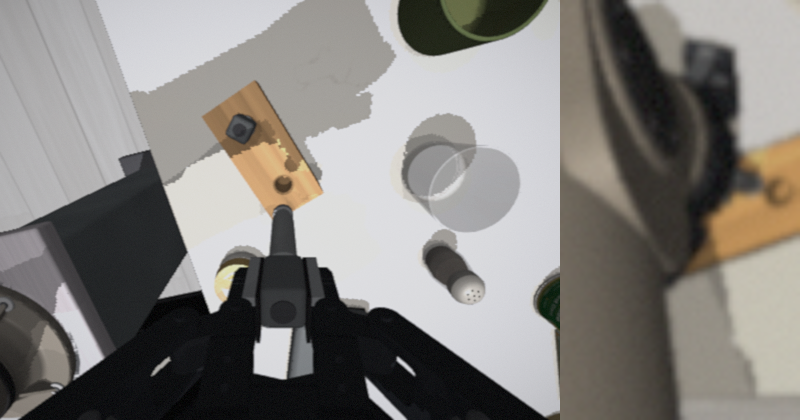

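The tube is held straight, with the foot at about (283,210) and the emptied hole at (283,185). Next I'll move above the port, slightly past it, so the rim stays in view.

Call:
apply_moves(rows=[[[-0.15,0.04,0],[0,0,0]],[[-0.35,0.1,0],[0,0,0]],[[-0.55,0.15,0],[0,0,0]],[[-0.75,0.21,0],[0,0,0]],[[-0.88,0.245,0],[0,0,0]],[[-0.93,0.257,0],[0,0,0]],[[-0.93,0.257,0],[0,0,0]],[[-0.93,0.257,0],[0,0,0]],[[-0.93,0.257,0],[0,0,0]],[[-0.93,0.257,0],[0,0,0]]])

```text
clock: 7.4
tcp_pos: [0.4748, -0.0854, 0.2461]
orientation: [-2.46, -1.954, -0.0]
contact_force: [-0.0, 0.3, -1.1]
grip_width: 0.019
gripper_force: 68.5
```

Run:
```python
from h import *
f=shot('wrist','w4'); go([.474,-.070,.245],np.radians(77))
s=shot('scene','s4')
a=cv2.resize(f['frame'][130:270,230:330],None,fx=4,fy=4,interpolation=cv2.INTER_CUBIC)
b=cv2.resize(s['frame'][150:290,230:330],None,fx=4,fy=4,interpolation=cv2.INTER_CUBIC)
cv2.imwrite('pics/c6.png',np.hstack([a,b])[:,:,::-1])
```

```text
tcp [ 0.4747 -0.0857  0.2461] yaw 76.89 tilt [-0.e+00  2.e-04 -1.e+00] clock 7.45 F [-1.1  -0.49 -1.68] w 0.019296792230522355
shift [ 0.0605 -0.0171  0.0044] turn [-0.     -0.     -0.0006]
```

View pics/c6.png

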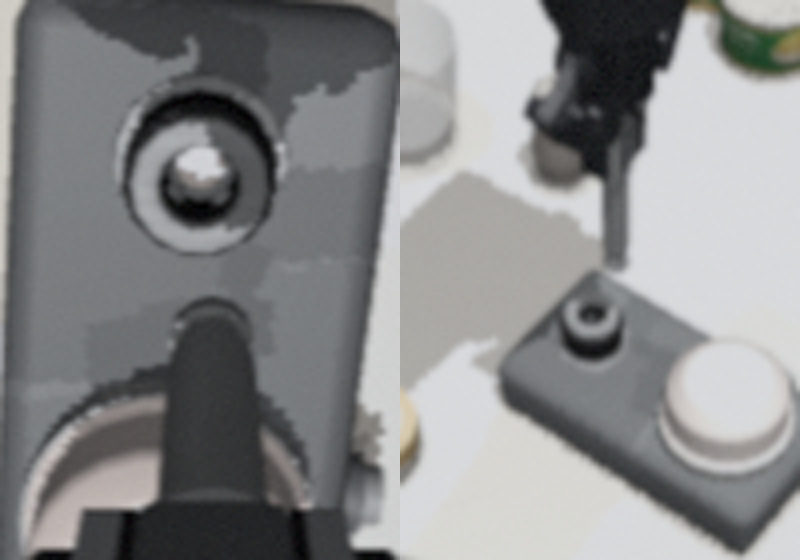

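The rim's hole is centred at about (280,176.8) and the foot's tip is at about (283,205), with its bevel starting near v=209.5.

Run:
```python
from h import *
f=pickle.load(open('w4.pkl','rb')); tcp=np.array([.4747,-.0855,.2461]); zf=tcp[2]-.1183
a=np.radians(76.9); ex=np.array([np.cos(a),np.sin(a)]); ey=np.array([ex[1],-ex[0]])
T=lambda p:(round(float((p[:2]-tcp[:2])@ex)*1e3,2),round(float((p[:2]-tcp[:2])@ey)*1e3,2))
A=onz(f,283,209.5,zf+.004)[:2]-.008*ex; B=onz(f,283,204.5,zf)[:2]-.0065*ex
hol=onz(f,280,176.8,.075)
rims=[onz(f,230+u/4,130+v/4,.075) for u,v in((128,185),(272,185),(200,252))]
print('foot A',A,T(A),'B',B,T(B)); print('hole',hol,T(hol),[T(r) for r in rims])
s=pickle.load(open('s4.pkl','rb'))
print('scene: hole',onz(s,230+(592-400)/4,150+315/4,.075),'foot',onz(s,230+(615-400)/4,150+266/4,zf))
```

```text
foot A [ 0.4740069  -0.09120469] (-5.71, 0.62) B [ 0.47497328 -0.0870494 ] (-1.45, 0.62)
hole [ 0.47596446 -0.07051125  0.075     ] (14.89, -2.17) [(15.4, -18.94), (15.42, 14.61), (-0.82, -2.2)]
scene: hole [ 0.47230377 -0.07004433  0.075     ] foot [ 0.47328042 -0.08495531  0.1278    ]
```

Call:
apply_moves(rows=[[[0,-0.011,0.05],[0,0,0]],[[0,-0.011,0.1],[0,0,0]],[[0,-0.011,0.14],[0,0,0]],[[0,-0.011,0.16],[0,0,0]],[[0,-0.011,0.16],[0,0,0]],[[0,-0.011,0.16],[0,0,0]]])

```text
clock: 8.25
tcp_pos: [0.4723, -0.0858, 0.2064]
orientation: [2.461, 1.952, 0.001]
contact_force: [0.7, 0.7, -1.1]
grip_width: 0.0191
gripper_force: 68.6
```

Run:
```python
from h import *
f=shot('wrist','w5'); go([.474,-.070,.2],np.radians(77))
g=cv2.cvtColor(f['frame'],cv2.COLOR_RGB2GRAY)
print('   ',np.arange(262,306))
for r in range(150,226,2): print(r,' '.join('%3d'%x for x in g[r,256:312:2]))
cv2.imwrite('pics/w5c.png',cv2.resize(f['frame'][140:240,220:340],None,fx=6,fy=6,interpolation=cv2.INTER_CUBIC)[:,:,::-1])
```

```text
tcp [ 0.4723 -0.0858  0.2065] yaw 76.82 tilt [ 8.e-04  1.e-04 -1.e+00] clock 8.3 F [ 0.04  0.18 -1.76] w 0.019090626840356662
shift [ 0.063  -0.0079  0.0259] turn [ 0.0002 -0.0001 -0.001 ]
    [262 263 264 265 266 267 268 269 270 271 272 273 274 275 276 277 278 279
 280 281 282 283 284 285 286 287 288 289 290 291 292 293 294 295 296 297
 298 299 300 301 302 303 304 305]
150  62  64  65  63  63  61  63  62  62  63  62  61  60  63  62  62  63  61  62  62  62  62  64  66  79  80  81  80
152  63  63  63  62  66  63  63  60  65  64  63  62  65  65  63  61  61  64  63  61  61  62  63  62  80  79  79  82
154  64  63  64  64  63  63  64  62  64  62  66  67  66  66  71  69  67  61  63  62  63  62  62  63  78  79  80  79
156  62  64  63  62  65  65  63  64  69  82  87  87  86  88  90  89  86  77  65  62  61  61  61  63  76  80  79  80
158  73  64  63  63  64  62  72  85  87  87  82  74  55  48  68  81  84  87  86  82  71  63  61  73  82  81  79  81
160 104 105 115  68  63  71  86  87  67  36  24  11   9   6   3   8  24  41  76  86  87  69  61  72  81  80  79  80
162 125 125 125 111 113  92  80
[... 2980 characters left out ...]
 120
214 120 114 111 110 109 110 110 109 118 117  56  53  54  55  53  52  51  61  71 104 104 110 122 123 120 121 121 122
216 110 108 108 109 110 109 109 110 128  68  52  56  55  56  53  52  51  49  65 104 104 119 122 122 123 121 122 121
218 109 109 111 108 111 109 109 110  89  52  53  54  54  58  54  52  48  51  61 102 114 122 120 121 121 120 121 122
220 108 108 108 108 107 108 110 108  77  48  54  54  56  56  52  52  53  51  53  96 108 114 120 121 121 120 121 119
222 108 108 109 109 108 107 108 107  68  50  53  55  56  55  54  54  53  49  48  91 104 105 107 121 121 121 120 119
224 110 108 110 108 109 107 109 107  63  50  55  55  53  57  53  54  50  51  48  88 104 105 108 121 121 121 122 120
```

Run:
```python
from h import *
def an(fn,tcp,yaw,u,v1,v2,hu,hv):
    f=pickle.load(open(fn,'rb')); tcp=np.array(tcp); zf=tcp[2]-.1183
    a=np.radians(yaw); ex=np.array([np.cos(a),np.sin(a)]); ey=np.array([ex[1],-ex[0]])
    T=lambda p:(round(float((p[:2]-tcp[:2])@ex)*1e3,2),round(float((p[:2]-tcp[:2])@ey)*1e3,2))
    print('low',T(onz(f,u,v1,zf+.004)[:2]-.008*ex),'groove top',T(onz(f,u,v2,zf+.017)[:2]-.008*ex),'hole',T(onz(f,hu,hv,.075)))
an('w4.pkl',[.4747,-.0855,.2461],76.9,283,204.5,209.5,280,177)
an('w5.pkl',[.4723,-.0858,.2065],76.85,283,202.5,208.3,282.1,185.2)
```

```text
low (-1.63, 0.61) groove top (-1.21, 0.61) hole (14.69, -2.17)
low (-0.03, 0.61) groove top (-0.3, 0.59) hole (17.17, -0.1)
```

Call:
apply_moves(rows=[[[0.03,-0.001,0],[0,0,0]],[[0.067,-0.002,0],[0,0,0]],[[0.067,-0.002,0],[0,0,0]],[[0.067,-0.002,0],[0,0,0]],[[0.067,-0.002,0],[0,0,0]],[[0.067,-0.002,0.02],[0,0,0]],[[0.067,-0.002,0.036],[0,0,0]],[[0.067,-0.002,0.044],[0,0,0]],[[0.067,-0.002,0.044],[0,0,0]]])

```text
clock: 9.43
tcp_pos: [0.4752, -0.0693, 0.1949]
orientation: [-2.462, -1.952, 0.001]
contact_force: [-0.2, 0.2, -1.7]
grip_width: 0.0192
gripper_force: 68.6
```

Run:
```python
from h import *
f=shot('wrist','w6'); s=shot('scene','s6'); go([.4756,-.070,.19],np.radians(77))
a=cv2.resize(f['frame'][140:240,235:335],None,fx=4,fy=4,interpolation=cv2.INTER_CUBIC)
b=cv2.resize(s['frame'][170:270,230:330],None,fx=4,fy=4,interpolation=cv2.INTER_CUBIC)
cv2.imwrite('pics/c7.png',np.hstack([a,b])[:,:,::-1])
```

```text
tcp [ 0.4754 -0.0693  0.1951] yaw 76.82 tilt [ 0. -0. -1.] clock 9.525 F [-0.03 -1.25 -1.3 ] w 0.019267339592324767
shift [-0.0024  0.0015  0.0205] turn [ 0.     0.    -0.001]
```

View pics/c7.png

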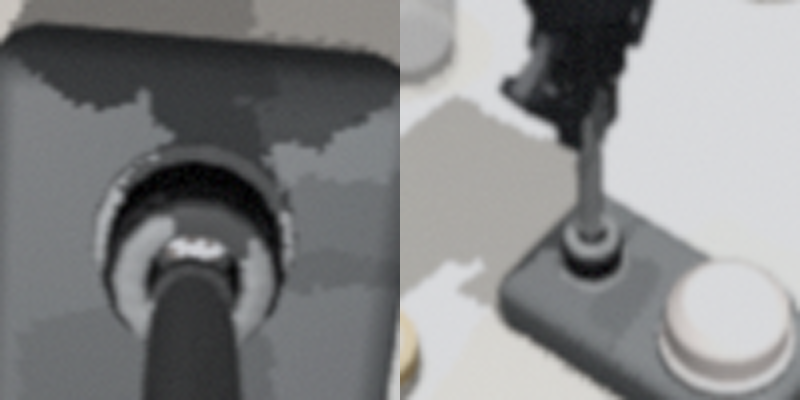

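The foot sits over the hole and is laterally centred in both views. I'll check the fore-and-aft offset from the pixels.

Run:
```python
from h import *
f=pickle.load(open('w6.pkl','rb'));s=pickle.load(open('s6.pkl','rb'))
g=cv2.cvtColor(f['frame'],cv2.COLOR_RGB2GRAY);q=cv2.cvtColor(s['frame'],cv2.COLOR_RGB2GRAY)
print('cols',' '.join('%3d'%x for x in range(258,310,2)))
for r in range(184,236,2): print(r,' '.join('%3d'%x for x in g[r,258:310:2]))
print('scene',' '.join('%3d'%x for x in range(266,292)))
for r in range(208,242): print(r,' '.join('%3d'%x for x in q[r,266:292]))
c=np.array([.4754,-.0693]); 
for n,F in(('w',f),('s',s)):
  for z in(.075,.0768): print(n,z,proj(F,[*c,z]),proj(F,[c[0]+.227*.01,c[1]+.974*.01,z]))
```

```text
cols 258 260 262 264 266 268 270 272 274 276 278 280 282 284 286 288 290 292 294 296 298 300 302 304 306 308
184 124 124 120 114 126  81  61  21  16   5   9   0  12   0   6   5   9   7  17  61  83  82  64 102 131 132
186 124 126 121 124  92  39   9   8  10   6  10  16  15  17  14   6   7   9   8  10  43  81  82  91 113 122
188 124 121 147 161  61   4   8  16  30  24  17  23  14  18  17  13  16  14   7   4  13  45  83  88  75 114
190 123 115 165 143  42   7  21  33  42  36  41  51  53  51  46  38  33  19  13   6   8  16  71  82  69 112
192 120 139 166  62   8  27  40  36  53  61  75  89  89  85  81  78  69  47  25  15   9   9  45  86  92 100
194 119 164 137  30  30  41  51 100 130 135 104  88  89  88  89  87  87  80  62  41  15  20   9  83 152 114
196 121 166 102  20  35  49 109 161 171 169 127  85  85  84  84  84  84  87  83  73  45  26  10  52 138 118
198 125 162  71  28  47 109 161 171 167 161 118  92  85  86  84  83  83  85  86  85  74  40  24  36 133 108
200 133 159  55  45 104 155 167 158 150 127 171 188 140 171 150 127  97  83  85  96 138  84  19  28 128 118
202 130 144  49  65
[... 5445 characters left out ...]
4 125 137 135 131 124 117 117 116 117 117 116
241 127 128 127 129 128 129 128 134 139 143 140 139 135 137 140 137 137 128 121 120 119 119 118 118 117 116
w 0.075 (np.float64(282.59755181340745), np.float64(209.70939813715373)) (np.float64(282.585930534274), np.float64(197.65960204336824))
w 0.0768 (np.float64(282.5949218712563), np.float64(210.45821394960245)) (np.float64(282.58318555430884), np.float64(198.3349608092763))
s 0.075 (np.float64(278.13965483278764), np.float64(227.67938764472242)) (np.float64(274.6236055027196), np.float64(225.91182016813636))
s 0.0768 (np.float64(278.1235766639284), np.float64(227.23097370389516)) (np.float64(274.6037123100082), np.float64(225.46266218624027))
```

Call:
apply_moves(rows=[[[0.002,0.001,0.008],[0,0,0]],[[0.002,0.001,0.016],[0,0,0]],[[0.002,0.001,0.024],[0,0,0]],[[0.002,0.001,0.032],[0,0,0]],[[0.002,0.001,0.04],[0,0,0]],[[0.002,0.001,0.048],[0,0,0]],[[0.002,0.001,0.056],[0,0,0]],[[0.002,0.001,0.056],[0,0,0]]])

```text
clock: 10.52
tcp_pos: [0.4756, -0.0688, 0.1809]
orientation: [-2.461, -1.952, 0.0]
contact_force: [-0.1, -1.1, -2.0]
grip_width: 0.0191
gripper_force: 68.6
```

Call:
apply_moves(rows=[[[0,0,0.006],[0,0,0]],[[0,0,0.012],[0,0,0]],[[0,0,0.018],[0,0,0]],[[0,0,0.024],[0,0,0]],[[0,0,0.03],[0,0,0]],[[0,0,0.036],[0,0,0]]])

```text
clock: 11.28
tcp_pos: [0.4761, -0.069, 0.1725]
orientation: [2.461, 1.952, 0.001]
contact_force: [-0.6, -0.3, 5.4]
grip_width: 0.0194
gripper_force: 69.5
```

Call:
apply_moves(rows=[[[0,0,0.006],[0,0,0]],[[0,0,0.012],[0,0,0]],[[0,0,0.018],[0,0,0]]])

```text
clock: 11.65
tcp_pos: [0.4761, -0.0689, 0.1678]
orientation: [2.461, 1.952, 0.001]
contact_force: [-0.7, -0.9, 4.2]
grip_width: 0.0192
gripper_force: 69.3
```

Call:
apply_moves(rows=[[[0,0,0.004],[0,0,0]],[[0,0,0.008],[0,0,0]],[[0,0,0.012],[0,0,0]]])

```text
clock: 12.02
tcp_pos: [0.4759, -0.0689, 0.1647]
orientation: [2.461, 1.952, 0.0]
contact_force: [-0.0, -0.8, -5.8]
grip_width: 0.0182
gripper_force: 68.5
```

Call:
apply_moves(rows=[[[0,0,0.004],[0,0,0]],[[0,0,0.008],[0,0,0]]])

```text
clock: 12.28
tcp_pos: [0.4756, -0.0689, 0.1624]
orientation: [-2.461, -1.952, 0.0]
contact_force: [0.5, -1.0, 1.3]
grip_width: 0.019
gripper_force: 69.6
```

Call:
apply_moves(rows=[[[0,0,0.004],[0,0,0]],[[0,0,0.008],[0,0,0]]])

```text
clock: 12.52
tcp_pos: [0.4759, -0.0689, 0.1615]
orientation: [-2.461, -1.951, -0.001]
contact_force: [-3.9, -0.4, 19.7]
grip_width: 0.0193
gripper_force: 72.1
```

Call:
apply_moves(rows=[[[0,0,0.0],[0,0,0]],[[0,0,0.0],[0,0,0]],[[0,0,0.0],[0,0,0]]])

```text
clock: 12.9
tcp_pos: [0.4758, -0.069, 0.1616]
orientation: [-2.461, -1.951, -0.001]
contact_force: [-4.3, -0.9, 14.3]
grip_width: 0.0188
gripper_force: 71.4
```

Run:
```python
from h import *
go([.4756,-.069,.1615],np.radians(77))
```

```text
tcp [ 0.4758 -0.069   0.1616] yaw 76.81 tilt [ 0.e+00  8.e-04 -1.e+00] clock 12.9 F [-4.29 -0.88 14.26] w 0.018766430284513663
shift [-0.0003 -0.0009  0.0002] turn [-0.0001 -0.0003 -0.001 ]
```

Call:
apply_moves(rows=[[[0,0,0.002],[0,0,0]],[[0,0,0.004],[0,0,0]],[[0,0,0.004],[0,0,0]]])

```text
clock: 13.28
tcp_pos: [0.4761, -0.069, 0.1613]
orientation: [-2.461, -1.951, -0.002]
contact_force: [-5.4, 0.1, 24.7]
grip_width: 0.0188
gripper_force: 72.8
```

Call:
apply_moves(rows=[[[0,0,-0.004],[0,0,0]],[[0,0,-0.008],[0,0,0]],[[0,0,-0.011],[0,0,0]],[[0,0,-0.011],[0,0,0]],[[0,0,-0.011],[0,0,0]]])

```text
clock: 13.9
tcp_pos: [0.4757, -0.0688, 0.1622]
orientation: [-2.462, -1.952, 0.0]
contact_force: [0.7, -1.7, 1.8]
grip_width: 0.0189
gripper_force: 69.6
```

Call:
apply_moves(rows=[[[0,0,-0.002],[0,0,0]],[[0,0,-0.004],[0,0,0]],[[0,0,-0.004],[0,0,0]],[[0,0,-0.004],[0,0,0]]])

```text
clock: 14.4
tcp_pos: [0.4755, -0.0689, 0.1632]
orientation: [-2.461, -1.952, 0.001]
contact_force: [0.7, -2.2, -1.6]
grip_width: 0.019
gripper_force: 69.2
```

Call:
apply_moves(rows=[[[0,0,-0.002],[0,0,0]],[[0,0,-0.004],[0,0,0]],[[0,0,-0.004],[0,0,0]],[[0,0,-0.004],[0,0,0]]])

```text
clock: 14.9
tcp_pos: [0.4755, -0.0688, 0.1641]
orientation: [-2.461, -1.952, 0.001]
contact_force: [0.3, -1.6, -6.8]
grip_width: 0.0192
gripper_force: 68.6
```

Call:
apply_moves(rows=[[[0,0,-0.002],[0,0,0]],[[0,0,-0.004],[0,0,0]],[[0,0,-0.004],[0,0,0]],[[0,0,-0.004],[0,0,0]]])

```text
clock: 15.4
tcp_pos: [0.4755, -0.0688, 0.1652]
orientation: [-2.461, -1.952, 0.001]
contact_force: [0.8, -1.0, -9.3]
grip_width: 0.0195
gripper_force: 68.5
```

Call:
apply_moves(rows=[[[0,0,-0.0015],[0,0,0]],[[0,0,-0.003],[0,0,0]],[[0,0,-0.003],[0,0,0]],[[0,0,-0.003],[0,0,0]]])

```text
clock: 15.9
tcp_pos: [0.4755, -0.0688, 0.166]
orientation: [-2.461, -1.952, 0.001]
contact_force: [1.7, -2.2, -11.6]
grip_width: 0.0191
gripper_force: 68.6
```

Call:
apply_moves(rows=[[[0,0,0],[0,0,0]],[[0,0,0],[0,0,0]],[[0,0,0],[0,0,0]],[[0,0,0.003],[0,0,0]],[[0,0,0.006],[0,0,0]],[[0,0,0.009],[0,0,0]],[[0,0,0.012],[0,0,0]],[[0,0,0.015],[0,0,0]],[[0,0,0.015],[0,0,0]],[[0,0,0.015],[0,0,0]]])

```text
clock: 17.15
tcp_pos: [0.4762, -0.069, 0.1627]
orientation: [2.461, 1.951, 0.001]
contact_force: [-2.3, -1.9, 1.7]
grip_width: 0.0191
gripper_force: 70.3
```

Call:
apply_moves(rows=[[[0,0,0.003],[0,0,0]],[[0,0,0.003],[0,0,0]],[[0,0,0.003],[0,0,0]]], newtons=30)

```text
clock: 17.52
tcp_pos: [0.476, -0.0688, 0.1618]
orientation: [2.461, 1.952, 0.001]
contact_force: [-1.3, -1.0, 3.7]
grip_width: 0.0192
gripper_force: 70.7
```

Call:
apply_moves(rows=[[[0,0,0],[0,0,0]],[[0,0,0],[0,0,0]],[[0,0,0],[0,0,0]],[[0,0,0],[0,0,0]],[[0,0,0],[0,0,0]],[[0,0,0],[0,0,0]],[[0,0,0],[0,0,0]],[[0,0,0],[0,0,0]]], jaw=1)

```text
clock: 18.52
tcp_pos: [0.4757, -0.0688, 0.1616]
orientation: [-2.462, -1.952, -0.0]
contact_force: [-0.1, -0.0, 0.5]
grip_width: 0.0855
gripper_force: 0.0
```

Call:
apply_moves(rows=[[[0,0,-0.05],[0,0,0]],[[0,0,-0.15],[0,0,0]],[[0,0,-0.3],[0,0,0]],[[0,0,-0.36],[0,0,0]],[[0,0,-0.36],[0,0,0]],[[0,0,-0.36],[0,0,0]],[[0,0,-0.36],[0,0,0]]])

```text
clock: 19.4
tcp_pos: [0.475, -0.0688, 0.2506]
orientation: [-2.461, -1.951, 0.003]
contact_force: [-0.4, 0.0, -0.1]
grip_width: 0.0855
gripper_force: 0.0
```

Run:
```python
from h import *
f=shot('wrist','w9'); s=shot('scene','s9'); go([.4756,-.069,.25])
g=cv2.cvtColor(f['frame'],cv2.COLOR_RGB2GRAY)
for z in(.160,.075): print(z,proj(f,[.4758,-.069,z]),proj(s,[.4758,-.069,z]))
u,v=map(int,proj(f,[.4758,-.069,.160]))
for r in range(v-44,v+32,4): print(r,' '.join('%3d'%x for x in g[r,u-36:u+38:3]))
q=cv2.cvtColor(s['frame'],cv2.COLOR_RGB2GRAY); print('scene')
for r in range(180,236,3): print(r,' '.join('%3d'%x for x in q[r,264:294]))
```

```text
tcp [ 0.4753 -0.0688  0.2508] yaw 76.83 tilt [-1.6e-03 -4.0e-04 -1.0e+00] clock 19.5 F [0.88 0.74 0.74] w 0.08546811791113423
shift [-0.0003  0.0014  0.0034] turn [-0.0005  0.0002 -0.    ]
0.16 (np.float64(283.62999182592824), np.float64(223.37180165842375)) (np.float64(277.27411370801985), np.float64(205.20651930483814))
0.075 (np.float64(283.59324698792034), np.float64(190.67125964300155)) (np.float64(278.07725720102565), np.float64(227.51940731985525))
179 115 117 116 116 116 113 154  30  32 120 153  88  80  78  82  77  44  10  69 114 107 106 106 105 107
183 115 118 114 116 116 110 119  42 140 149 131  57  50  50  70  80  81  53  25 122 108 107 107 106 106
187 114 116 115 113 113 116 110 100 147 117  47  49  47  48  44  49 138 127  39 126 106 115 106 105 103
191 114 115 115 115 116 116  74 135 144  64  44  51  48  47  46  27 139 129  43  98 106 106 107 106 103
195 115 115 114 116 117 115 101 114 147  94  47  51  49  47  45  55 143 125  55 103 101 111 114 112 112
199 114 113 114 113 115 113 114  73 146 142  46  47  47  45  44  86 139  91 112 114 116 114 112 114 112
203 113 111 114 
[... 2997 characters left out ...]
 156 107  89  90  95  99 110 134 162 186 201 210 215 216 217 218 217 216 216 217
222 169 168 168 168 169 169 170 179 167 140 112  94  92 100 100 101 102 112 123 125 123 125 137 159 186 201 210 215 217 217
225 168 168 169 164 151 130 108 100 108 104  94  90  93  99 101 101 103 126 143 142 133 127 127 126 126 123 128 141 162 186
228 164 152 130 100  82  77  89 128 156 150 111  86  91  97 101  98  92 103 139 147 122 109 121 128 133 132 133 134 134 131
231 121 118 124 125 117 103  76  76 118 146 156 152 144 140 142 148 153 158 150 124  85  81 114 127 130 133 133 133 131 132
234 126 126 127 126 119 108  77  43  36  48  71  93 101 105 103 103  95  74  53  35  36  94 137 130 122 122 127 133 132 130
```

```bash
python3 -c "
from bench import job; print(job.hand_in())"
```

```text
the job is handed in; nothing more can be done
None
```

The long tube is in the filter port, pushed home onto the hard stop (about 25 N) past the click. It held a roughly 10 N tug with about 2 mm of give, then I eased off and released it upright, and the job is handed in; the result was not reported back.

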